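# Press a glued heel in the cobbler's toggle jig

### The job

On the cobbler's bench, push the black heel with the brown top along its channel in the wooden pressing jig until its flat face is right up against the steel stop, then push the red lever over past its dead point until it snaps down into lock and the rubber pad presses on the heel. Only push with the fingers: do not lift or carry the heel. Leave the other things on the bench where they are, and finish with the hand clear.

Things in the scene. Friction and masses are not known exactly. Their poses are not given: they have to be found in the camera images.
- jig: Fixed pale wooden board 170 (x) x 380 (y) x 20 mm; origin at the centre of its underside, on the table. Its place and yaw vary; jig numbers here are in its axes. Both heel and lever are pushed to its +y. Two aluminium rails (x = 33 to 45 mm either side, y = -190 to 0, top 34 mm above the table) make the channel. A blue post with a short spring strut stands by the lever at x = 58 to 82, y = 1 to 50, below z = 62 mm.
- stop (a point): Centre of the steel stop's face towards the channel: jig x = 0, y = 0, z = 35 mm; jig axes. The stop is 90 mm wide (x), 18 mm thick, its top 50 mm above the table. Behind it two steel cheeks (x within 24 mm, y 28 to 62, top 88 mm) carry a shaft along x at y = 45, z = 75 mm.
- heel: Loose shoe heel to be pressed, about 160 g: black, brown top layer, D-shaped from above, 60 (x) x 62 (y) x 45 mm high. Origin: centre of its underside, z up. Flat face at +31 mm on its y, round back (radius 30) at -31 mm. Starts in the channel on the board (underside 20 mm above the table), flat face to the stop, 40 to 90 mm short. Slides with light friction, 3 mm play to each rail.
- heel_center (a point): Centre of that heel, half-way up (22.5 mm above its underside), with the heel's axes.
- seat (a point): Fixed point on the jig where the heel's centre lies when its flat face touches the stop: jig x = 0, y = -31, z = 42.5 mm; jig axes.
- lever (a joint): Angle of the red lever, rad. 0 = open, 0.05 rad from vertical towards jig +y; grows as it is pushed to +y and down; 1.35 = locked, nearly level (1.40 from vertical). Starts at 0. A spring resists with about 7 N at the grip, falling to none at the dead point at 0.80; past it the spring throws the lever to 1.35 and holds it. Let go earlier, it springs back.
- lever_hinge (a point): Fixed point on the lever's hinge axis in the plane of the lever: jig x = +60, y = 45, z = 75 mm. The axis runs along the jig's x.
- lever_grip (a point): Point on the lever's centre line 90 mm from the hinge, in the middle of its red grip. The grip is a round bar 22 mm thick with round ends, from 44 to 125 mm from the hinge; below it a steel bar 10 x 16 mm.
- press_pad: Black rubber pad, 30 mm across, 8 mm thick, sprung, on the end of the press arm, 76 mm from the shaft; origin: centre of its pressing face. The arm (14 mm wide, plane x = 0 of the jig) leans up at 57 deg from the shaft over the stop while the lever is open (top 155 mm, pad 130 mm above the table); the lever swings it down to -y. Locked, the pad presses a heel that is home with about 4 N.
- spare_heel: Bystander: an all-black loose heel of the same size on the table beside the jig, on its -x side. Origin: centre of its underside.
- nail_tin: Bystander: small red tin with a pale top, 32 mm across, 24 mm high, standing on the jig's board outside the channel, on the -x side. Origin: centre of its underside.
- hammer: Bystander: hammer with a wooden handle lying on the table, to the left (+y).
- polish: Bystander: flat black polish tin with a pale top, 76 mm across, 26 mm high, on the table to the right (-y).
- glue: Bystander: yellow glue bottle with a green cap, 48 mm across, 110 mm high, standing on the table to the left (+y).
- shoe_brush: Bystander: brush lying on the table, to the right (-y).
- driver: Bystander: screwdriver with a wooden handle lying on the table beyond the jig (its +x side), about along the jig's y.
Things that resemble listed ones, but are neither listed nor needed, are in the scene too. What is shaped like the heel but blue or purple is not meant.

How it is judged (in metres and radians):
On the way, in this order (a step that is already met when the one before it is completed fails the run):
1. the heel is home against the stop while the lever is still open (y of heel_center in the frame of seat between -0.004 and 0.004 m and x of heel_center in the frame of seat between -0.008 and 0.008 m and z of heel_center in the frame of seat below 0.004 m and angle between the y axis of heel_center and the y axis of jig, either way round below 0.12 rad and value of joint lever below 0.3 rad), for 0.2 s.
2. the lever has snapped into lock and the pad presses on the heel (value of joint lever above 1.28 rad and contact force between press_pad and heel above 1.5 N), for 0.2 s.
At the end, for the whole second after the job is handed in: The heel's flat face is within 4 mm of the stop and square to it (0.12 rad), flat on the board, at rest; the lever is in lock (beyond 1.28 rad) and the pad presses on the heel with more than 1.5 N (all of step 2 and y of heel_center in the frame of seat between -0.004 and 0.004 m and x of heel_center in the frame of seat between -0.008 and 0.008 m and z of heel_center in the frame of seat below 0.004 m and angle between the y axis of heel_center and the y axis of jig, either way round below 0.12 rad and linear speed of heel below 0.01 m/s); the robot touches nothing.
It fails at once if the heel is lifted (12 mm off the board) or tipped (z of heel_center in the frame of seat above 0.012 m or angle between heel's own z axis and vertical above 0.3 rad).
It fails at once if the lever is pushed over (beyond 0.5 rad) with the heel still more than 6 mm from the stop (value of joint lever above 0.5 rad and y of heel_center in the frame of seat below -0.006 m).
It fails at once if one of the other things on the bench is moved more than 30 mm (distance of any of spare_heel, nail_tin, hammer, polish, glue, shoe_brush, driver from where it was at the start of the episode above 0.03 m).
It also fails if it takes over 45 s, if anything falls off the work surface, if the arm or the gripper's body presses on something with over 40 N, if the wrist force passes 120 N, or if a joint passes its speed limit or range.

### The arm

A 6-joint arm with a two-finger parallel gripper is mounted at the origin on the work surface. World frame = base frame: x ahead of the robot, y to its left, z up, the work surface at z = 0. Lengths are in m, angles in degrees, forces in N, time in s.
With the tool pointing down it reaches from about 0.25 to 0.725 m from the base axis. Payload 9.7 kg.
Tool frame: the origin (TCP) lies midway between the tips of the shut fingers; the grasp point (between the pads) lies 19 mm behind it (bot.pinch_z is the distance from the TCP to the grasp point, in m); z points along the fingers, y is the line along which they close (so a half turn about z gives the same grasp; the last joint's range is limited). The gripper opens to 85 mm and grips with 20 to 120 N. Pads are 22 mm wide; open, the fingers measure 114 mm over their backs; the gripper's body (76 mm by 85 mm) begins 54 mm behind the grasp point. The pads swing forward as they close: fully open they stand 13 mm farther back than shut.
Start: joints at [76.49, 4.979, 10.078, 95.1, 0, 90], TCP at [0.128, 0.535, 0.231] pointing down, gripper open.
Joint ranges: [-179.16, 179.16], [-48.56, 103.87], [-65.8, 70.77], [-126.05, 130.52], [-82.76, 87.17], [-180, 180]. Speed limits (degrees/s): [127.2, 127.2, 147.25, 180, 180, 180].

### API

Orientations are given as [roll, pitch, yaw] about the fixed x, y, z axes, in that order (R = Rz(yaw) Ry(pitch) Rx(roll)).
In Python, from workcell import sensors, camera, camera_params, ticket, bot gives the robot as it stands.
- The arm moves only by the shell command python3 -m jog 'ROWS' [FORCE]. ROWS is JSON, a list that holds one entry, the list of rows, each a list of 5 numbers: the shift along the world's x, y, z in units of 50 mm (1.0 is 50 mm), then the turn about the world's z in units of 5 degrees (1.0 is 5 degrees), then the opening, from 0 (shut) to 1 (fully open). In form: [[[tx, ty, tz, yaw, grip], ...]]. A call has 1 to 8 rows; each row shifts and turns the commanded pose from where the row before left it; what a row does not reach is not made up. A row lasts 1/10 s, in which the tool goes at most 50 mm and 8.59 degrees, less where a joint would pass 70% of its speed; a pose out of reach is approached as far as the arm can. A call is refused whole if a number of a shift passes 1 or a number of a turn 1, either way. A call with a gripper value outside its range is refused whole. The fingers move at their own pace and stop on an object; FORCE is the grip in N (left out, the last holds). Time passes only in rows, so rows that do not move let the fingers close. It gives the time, the measured TCP pose, the force, the opening and the grip force at its end, in the units of the state.
- sensors.get_obs(): the state, without advancing time (a new reading comes with each control period).
- camera(name): name is "scene" or "top"; returns the picture (480x640x3 uint8, blue, green, red); there is no depth.
- camera_params(name): a dict with "fx", "fy", "cx", "cy" (pixels), "k1" (the pictures are not rectified: a ray, as slopes to the right and down, at radius r is drawn at 1 + k1 r^2 times it, then the intrinsics apply), "T" (4x4, takes a point from camera to world coordinates). Camera axes: x right, y down, z forward; pixel columns grow to the right and rows downward; lengths in m; the calibration is good to about 2 mm. A picture is of the moment at which its call begins. camera_params takes no time and is no camera call.
- ticket.job_done(): hands the job in; it is judged then, once.
The state is a dict: "time": time; "q": joint angles; "qd": joint speeds; "joint_efforts": joint torques, N m; "ee_pos": TCP position; "tcp_rot": TCP orientation; "wrist_force": force on the tool from outside, world axes, zero at the start; "torque": the same for the moment, N m; "opening": finger opening in m; "grasp_force": force on a finger pad.
Only numpy, scipy, OpenCV 4.12 (cv2) and the standard library are available. Lean on these libraries where they do the work, as an engineer would, in place of code of your own. Each camera call takes 0.05 s, during which the arm holds its last target. There are 200 camera calls.

## Working session

There is one attempt and no reset: what is moved stays moved. The work goes in short steps, Python scripts to look and compute and a shell command to move; the robot and the scene stay as the last step left them, time stands still between calls to the robot, and variables do not carry over. Pictures are saved under pics/ and viewed, at most 10 in all, crops included, and the job is handed in when it is done.

```bash
mkdir -p pics; python3 - <<'E'
from workcell import sensors,camera,camera_params
import cv2,numpy as np
for n in("scene","top"):
    cv2.imwrite(f"pics/{n}0.png",camera(n)); p=camera_params(n); print(n,{k:(np.round(v,4).tolist()) for k,v in p.items()})
o=sensors.get_obs();print(o)
E
```

```text
scene {'fx': 510.407, 'fy': 510.407, 'cx': 318.3848, 'cy': 239.7244, 'k1': -0.0302, 'T': [[0.5918, 0.6977, -0.4038, 0.9749], [0.8061, -0.5075, 0.3044, -0.3709], [0.0074, -0.5057, -0.8627, 1.0683], [0.0, 0.0, 0.0, 1.0]]}
top {'fx': 542.8418, 'fy': 542.8418, 'cx': 319.3389, 'cy': 248.8544, 'k1': 0.0105, 'T': [[-0.008, -0.9832, 0.1824, 0.2366], [-0.9999, 0.0059, -0.012, -0.0228], [0.0108, -0.1825, -0.9832, 1.5796], [0.0, 0.0, 0.0, 1.0]]}
{'time': 0.1, 'q': array([7.64908349e+01, 5.00876410e+00, 1.00408990e+01, 9.51010332e+01,
       2.37153932e-04, 8.99995330e+01]), 'qd': array([-0.03542925, -0.0760939 ,  0.18956294, -0.06973377,  0.1141995 ,
        0.01594061]), 'joint_efforts': array([-1.56751652e-03, -5.21557724e+01,  4.65655553e+01,  1.59452349e-02,
        3.53927260e-05, -2.03097400e-06]), 'ee_pos': array([0.12843164, 0.53458462, 0.23066322]), 'tcp_rot': array([-1.79931102e+02, -2.37715369e-04,  1.66491302e+02]), 'wrist_force': array([0.33560111, 0.12284344, 0.37727249]), 'torque': array([-0.00195332,  0.02508815, -0.0200009 ]), 'grasp_force': 0.0, 'opening': 0.08552177819447206}
```

View pics/scene0.png

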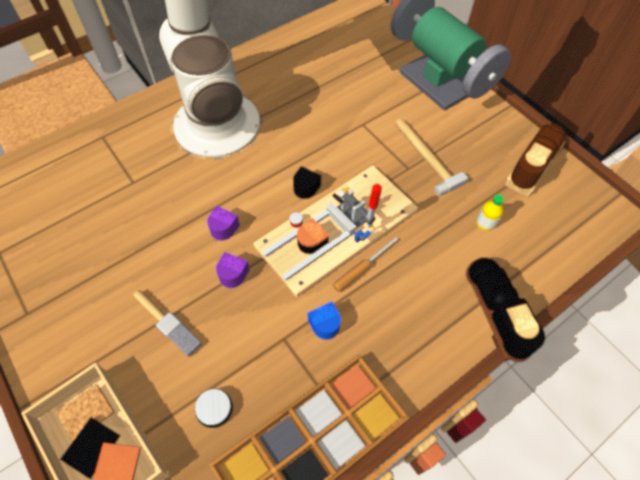

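View pics/top0.png

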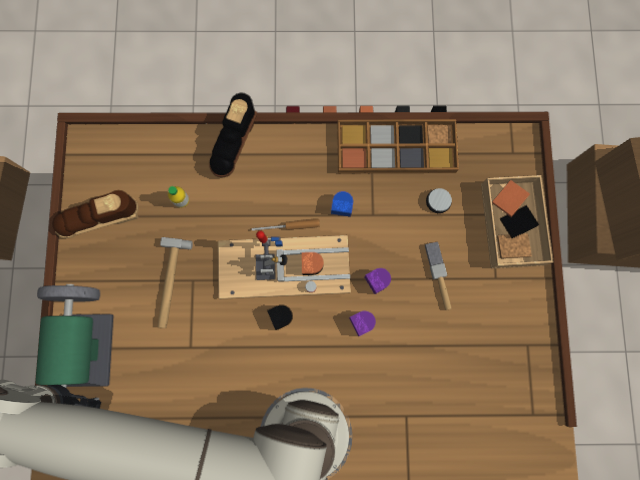

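The scene view shows the jig around (335,228), with the brown-topped heel at (312,235) and the red lever at (375,195). In the top view the board spans (218,245) to (350,292), the heel is at (312,263) and the red lever knob at (261,236).

```bash
cat > h.py <<'E'
import cv2,numpy as np
from workcell import camera,camera_params
def ray(n,uv):
    p=camera_params(n);uv=np.asarray(uv,float).reshape(-1,1,2)
    K=np.array([[p["fx"],0,p["cx"]],[0,p["fy"],p["cy"]],[0,0,1]])
    d=cv2.undistortPoints(uv,K,np.array([p["k1"],0,0,0.])).reshape(-1,2)
    T=np.array(p["T"]);return T[:3,3],np.c_[d,np.ones(len(d))]@T[:3,:3].T
def plane(n,uv,z):
    o,d=ray(n,uv);return (o+d*((z-o[2])/d[:,2])[:,None])[:,:2]
def big(m,roi):
    x0,y0,x1,y1=roi;r=np.zeros_like(m);r[y0:y1,x0:x1]=m[y0:y1,x0:x1]
    c,_=cv2.findContours(r,cv2.RETR_EXTERNAL,cv2.CHAIN_APPROX_NONE);return c
def jig2w(J,p):
    c,a=J[:2],J[2];return np.array([[np.cos(a),-np.sin(a)],[np.sin(a),np.cos(a)]])@np.asarray(p,float)+c
def w2jig(J,p):
    c,a=J[:2],J[2];return (np.asarray(p)-c)@np.array([[np.cos(a),-np.sin(a)],[np.sin(a),np.cos(a)]])
E
python3 - <<'E'
from h import *
R={"top":(205,225,365,305),"scene":(240,150,430,305)}
for n in R:
    im=camera(n);h=cv2.cvtColor(im,cv2.COLOR_BGR2HSV);H,S,V=cv2.split(h)
    b=((H>10)&(H<28)&(S>45)&(S<150)&(V>185)).astype(np.uint8)*255
    b=cv2.morphologyEx(b,cv2.MORPH_OPEN,np.ones((2,2)))
    c=[k for k in big(b,R[n]) if cv2.contourArea(k)>15]
    P=plane(n,np.vstack(c),.02); r=cv2.minAreaRect((P*1000).astype(np.float32)); print(n,"board",r)
    m=(((H<14))&(S>110)&(V>90)).astype(np.uint8)*255
    for k in big(m,R[n]):
        if cv2.contourArea(k)>20:
            M=cv2.moments(k);uv=(M["m10"]/M["m00"],M["m01"]/M["m00"]);print(n,"red/brown",np.round(uv,1),cv2.contourArea(k),plane(n,uv,.065),plane(n,uv,.165))
    x0,y0,x1,y1=R[n];v=np.hstack([cv2.resize(q[y0:y1,x0:x1],None,fx=2,fy=2,interpolation=1) for q in(im,cv2.merge([b,m,m]))]);cv2.imwrite(f"pics/c_{n}.png",v)
E
python3 - <<'E'
import cv2,numpy as np
a=cv2.imread("pics/c_top.png");b=cv2.imread("pics/c_scene.png")
w=max(a.shape[1],b.shape[1]);a=cv2.copyMakeBorder(a,0,0,0,w-a.shape[1],0);b=cv2.copyMakeBorder(b,0,0,0,w-b.shape[1],0);cv2.imwrite("pics/c.png",np.vstack([a,b]))
E
```

```text
top board ((473.3694152832031, 58.87005615234375), (166.654541015625, 376.90283203125), 2.2067079544067383)
top red/brown [311.3 262.6] 381.5 [[ 0.47823758 -0.0184746 ]] [[ 0.46228196 -0.01876194]]
top red/brown [261.3 235.6] 81.5 [[0.5569824  0.12354152]] [[0.53582759 0.11387745]]
scene board ((466.3362731933594, 68.38601684570312), (502.3783874511719, 442.8955078125), 54.10498046875)
scene red/brown [310.3 233.2] 617.0 [[ 0.48038857 -0.02145502]] [[ 0.52968276 -0.05628351]]
scene red/brown [374.4 196.4] 244.5 [[0.48726636 0.16321713]] [[0.53587501 0.10998142]]
```

View pics/c.png

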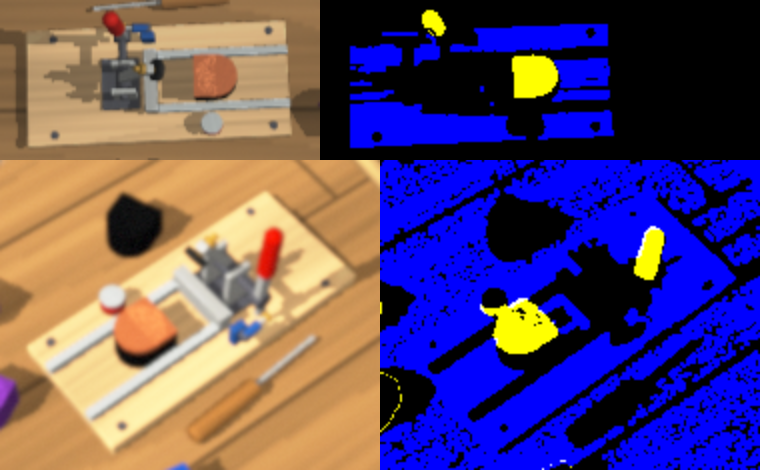

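The crop confirms the masks: the jig is at about (0.474, 0.059) with yaw 2.2°. The heel centre is at jig y ≈ -0.082, 51 mm short, and the lever is where the description puts it. I'll go in behind the heel with the fingers shut, turned to yaw ≈ 92°.

```bash
R='[[[0.3,-0.52,0,-0.62,0],[0.3,-0.52,0,-0.62,0],[0.3,-0.52,0,-0.62,0],[0.3,-0.52,0,-0.62,0],[0.3,-0.52,0,-0.62,0],[0.3,-0.52,0,-0.62,0],[0.3,-0.52,0,-0.62,0],[0.3,-0.52,0,-0.62,0]]]'
python3 -m jog '[[[0.3,-0.52,0,-0.62,0],[0.3,-0.52,0,-0.62,0],[0.3,-0.52,0,-0.62,0],[0.3,-0.52,0,-0.62,0],[0.3,-0.52,0,-0.62,0],[0.3,-0.52,0,-0.62,0],[0.3,-0.52,0,-0.62,0],[0.3,-0.52,0,-0.62,0]]]' 40
```

```text
time: 1.0
ee_pos: [0.2488, 0.3256, 0.2312]
tcp_rot: [180.0, 0.0, 141.6]
wrist_force: [-0.2, 0.3, 0.2]
opening: 0.0002
grasp_force: 0.0
```

```bash
python3 -m jog '[[[0.3,-0.52,0,-0.62,0],[0.3,-0.52,0,-0.62,0],[0.3,-0.52,0,-0.62,0],[0.3,-0.52,0,-0.62,0],[0.3,-0.52,0,-0.62,0],[0.3,-0.52,0,-0.62,0],[0.3,-0.52,0,-0.62,0],[0.3,-0.52,0,-0.62,0]]]'
python3 -m jog '[[[0.3,-0.52,0,-0.62,0],[0.3,-0.52,0,-0.62,0],[0.3,-0.52,0,-0.62,0],[0.3,-0.52,0,-0.62,0],[0.3,-0.52,0,-0.62,0],[0.3,-0.52,0,-0.62,0],[0.3,-0.52,0,-0.62,0],[0.3,-0.52,0,-0.62,0]]]'
python3 -m jog '[[[0,0,0,0,0],[0,0,0,0,0]]]'; python3 -c "
from workcell import sensors;print(sensors.get_obs()['q'].round(1))"
```

```text
time: 1.8
ee_pos: [0.3689, 0.1176, 0.2313]
tcp_rot: [180.0, 0.0, 116.8]
wrist_force: [0.7, 0.5, 0.7]
opening: -0.0001
grasp_force: 0.0
time: 2.6
ee_pos: [0.4889, -0.0904, 0.2312]
tcp_rot: [-180.0, -0.0, 92.0]
wrist_force: [0.6, 0.9, 0.3]
opening: -0.0001
grasp_force: 0.0
time: 2.8
ee_pos: [0.4883, -0.0895, 0.2309]
tcp_rot: [-179.9, -0.0, 92.1]
wrist_force: [-0.2, 0.1, 0.4]
opening: 0.0004
grasp_force: 0.0
[-10.4  -2.3   2.6  95.    0.   77.6]
```

```bash
python3 -m jog '[[[-0.1,0,-0.6,0,0],[0,0,-0.6,0,0],[0,0,-0.6,0,0],[0,0,-0.6,0,0],[0,0,-0.6,0,0],[0,0,-0.5,0,0],[0,0,-0.3,0,0],[0,0,0,0,0]]]'
python3 - <<'E'
import sys;sys.path.insert(0,'.')
from h import *
a=camera("scene")[140:310,230:440];b=camera("top")[215:310,200:370]
a=cv2.resize(a,None,fx=2,fy=2);b=cv2.resize(b,None,fx=2,fy=2)
b=cv2.copyMakeBorder(b,0,a.shape[0]-b.shape[0],0,0,0);cv2.imwrite("pics/d.png",np.hstack([a,b]))
E
```

```text
time: 3.6
ee_pos: [0.4821, -0.0884, 0.0397]
tcp_rot: [-179.8, -0.0, 92.2]
wrist_force: [-0.8, -1.4, -0.2]
opening: -0.0003
grasp_force: 0.0
```

View pics/d.png

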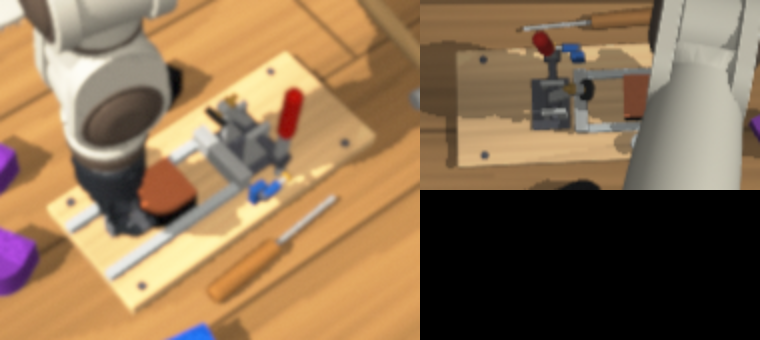

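The fingers stand in the channel behind the heel, tips near crop pixel (125,225), with the heel ahead and clear. Now I'll push slowly.

```bash
python3 -m jog '[[[0,0.15,0,0,0],[0,0.15,0,0,0],[-0.01,0.1,0,0,0],[0,0.1,0,0,0],[-0.01,0.1,0,0,0],[0,0.1,0,0,0],[-0.01,0.1,0,0,0],[0,0.1,0,0,0]]]'
python3 -m jog '[[[-0.01,0.08,0,0,0],[0,0.08,0,0,0],[-0.01,0.08,0,0,0],[0,0.08,0,0,0],[0,0,0,0,0]]]'
```

```text
time: 4.5
ee_pos: [0.482, -0.0439, 0.0414]
tcp_rot: [180.0, 0.0, 92.1]
wrist_force: [-1.1, -1.4, 2.1]
opening: 0.0001
grasp_force: 1.1
time: 5.0
ee_pos: [0.4809, -0.0276, 0.0412]
tcp_rot: [-180.0, -0.0, 92.1]
wrist_force: [0.7, -0.5, -0.9]
opening: -0.0003
grasp_force: 0.0
```

```bash
python3 -m jog '[[[0,0.06,0,0,0],[0,0.06,0,0,0],[0,0.06,0,0,0],[0,0.04,0,0,0]]]'
python3 -m jog '[[[0,0.04,0,0,0],[0,0.04,0,0,0],[0,0,0,0,0]]]'
```

```text
time: 5.4
ee_pos: [0.4809, -0.0169, 0.0412]
tcp_rot: [-180.0, -0.0, 92.1]
wrist_force: [-0.4, -1.4, -0.1]
opening: 0.0001
grasp_force: 0.4
time: 5.7
ee_pos: [0.481, -0.0129, 0.0413]
tcp_rot: [-180.0, -0.0, 92.1]
wrist_force: [0.4, 0.0, -0.1]
opening: -0.0001
grasp_force: 0.0
```

```bash
for i in 1 2; do python3 -m jog '[[[0,0.03,0,0,0],[0,0.03,0,0,0],[0,0,0,0,0]]]'; done
```

```text
time: 6.0
ee_pos: [0.4817, -0.0108, 0.0416]
tcp_rot: [179.9, 0.1, 92.1]
wrist_force: [3.2, -4.7, 0.4]
opening: -0.0001
grasp_force: 2.5
time: 6.3
ee_pos: [0.4823, -0.0102, 0.0421]
tcp_rot: [179.8, 0.4, 92.0]
wrist_force: [4.9, -20.2, 1.5]
opening: -0.0001
grasp_force: 10.0
```

Contact with the stop shows as 20 N. I'll back off, rise and check.

```bash
python3 -m jog '[[[0,-0.1,0,0,0],[0,-0.2,0,0,0],[0,-0.4,0,0,0],[0,-0.4,0.2,0,0],[0,0,0.8,0,0],[0,0,0.8,0,0],[0,0,0.8,0,0],[0,0,0.8,0,0]]]'
python3 -m jog '[[[0,-0.6,0.8,0,0],[0,-0.6,0.6,0,0],[0,-0.6,0,0,0],[0,-0.6,0,0,0],[0,0,0,0,0]]]'
python3 - <<'E'
import sys;sys.path.insert(0,'.')
from h import *
a=camera("scene")[140:310,230:440];b=camera("top")[215:310,200:370]
h=cv2.cvtColor(a,cv2.COLOR_BGR2HSV)
a=cv2.resize(a,None,fx=2,fy=2);b=cv2.resize(b,None,fx=2,fy=2)
b=cv2.copyMakeBorder(b,0,a.shape[0]-b.shape[0],0,0,0);cv2.imwrite("pics/e.png",np.hstack([a,b]))
E
```

```text
time: 7.1
ee_pos: [0.4806, -0.0624, 0.2128]
tcp_rot: [-180.0, -0.0, 92.1]
wrist_force: [0.8, -0.7, -1.4]
opening: 0.0002
grasp_force: 0.0
time: 7.6
ee_pos: [0.4808, -0.1851, 0.2808]
tcp_rot: [-180.0, -0.0, 91.9]
wrist_force: [-0.5, 0.5, 0.5]
opening: -0.0
grasp_force: 0.0
```

View pics/e.png

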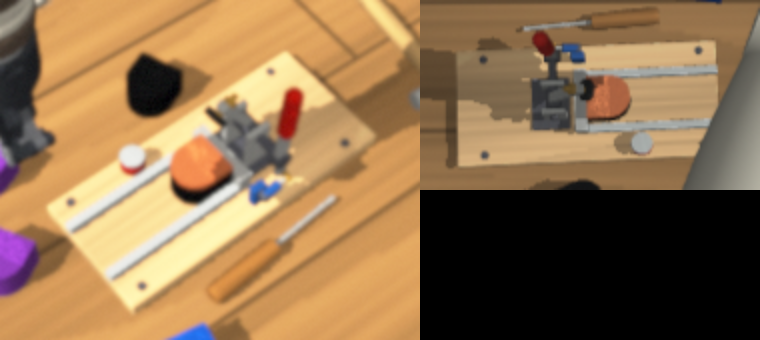

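The heel sits flush and square against the stop (crop boundary near (578,98) in the top view), and the lever is still open at (290,110). Next I'll move in behind the lever.

```bash
python3 -m jog '[[[0.14,0.6,0,0,0],[0.14,0.6,0,0,0],[0.14,0.6,0,0,0],[0.14,0.6,0,0,0],[0.14,0.6,0,0,0],[0.14,0.6,0,0,0],[0.14,0.6,0,0,0],[0.14,0.6,0,0,0]]]'
python3 -m jog '[[[0.02,0.1,-0.5,0,0],[0,0,-0.6,0,0],[0,0,-0.6,0,0],[0,0,-0.6,0,0],[0,0,-0.5,0,0],[0,0,0,0,0]]]'
```

```text
time: 8.5
ee_pos: [0.5366, 0.0601, 0.2814]
tcp_rot: [-180.0, -0.0, 92.2]
wrist_force: [-0.3, -0.2, -0.1]
opening: 0.0002
grasp_force: 0.0
time: 9.1
ee_pos: [0.5358, 0.0635, 0.1379]
tcp_rot: [-179.7, 0.0, 92.2]
wrist_force: [0.1, -0.0, -0.2]
opening: -0.0001
grasp_force: 0.0
```

```bash
python3 -m jog '[[[0,0.25,0,0,0],[0,0.25,0,0,0],[-0.01,0.2,0,0,0],[-0.01,0.2,0,0,0],[-0.01,0.2,0,0,0],[-0.01,0.2,0,0,0],[-0.01,0.2,0,0,0],[-0.01,0.2,0,0,0]]]'
python3 -m jog '[[[-0.01,0.2,0,0,0],[-0.01,0.2,0,0,0],[0,0.2,0,0,0],[0,0,0,0,0],[0,0,0,0,0]]]'
```

```text
time: 9.9
ee_pos: [0.5354, 0.1487, 0.1426]
tcp_rot: [179.9, 0.0, 92.1]
wrist_force: [0.1, -2.6, -0.3]
opening: -0.0
grasp_force: 1.0
time: 10.4
ee_pos: [0.5339, 0.1781, 0.1412]
tcp_rot: [-180.0, 0.0, 92.1]
wrist_force: [-0.3, 0.7, -0.3]
opening: -0.0002
grasp_force: 0.0
```

Force has gone to zero, so the lever has probably snapped. I'll rise clear and look.

```bash
python3 -m jog '[[[0,0,0.6,0,0],[0,0,0.8,0,0],[0,0.4,0.6,0,0],[0,0.6,0.4,0,0],[0,0.6,0.4,0,0],[0,0.6,0,0,0],[0,0.6,0,0,0],[0,0,0,0,0]]]'
python3 - <<'E'
import sys;sys.path.insert(0,'.')
from h import *
a=camera("scene")[140:310,230:440];b=camera("top")[215:310,200:370]
a=cv2.resize(a,None,fx=2,fy=2);b=cv2.resize(b,None,fx=2,fy=2)
b=cv2.copyMakeBorder(b,0,a.shape[0]-b.shape[0],0,0,0);cv2.imwrite("pics/f.png",np.hstack([a,b]))
E
```

```text
time: 11.2
ee_pos: [0.5338, 0.3204, 0.2803]
tcp_rot: [-179.9, -0.0, 92.2]
wrist_force: [0.5, 0.3, 0.9]
opening: -0.0001
grasp_force: 0.0
```

View pics/f.png

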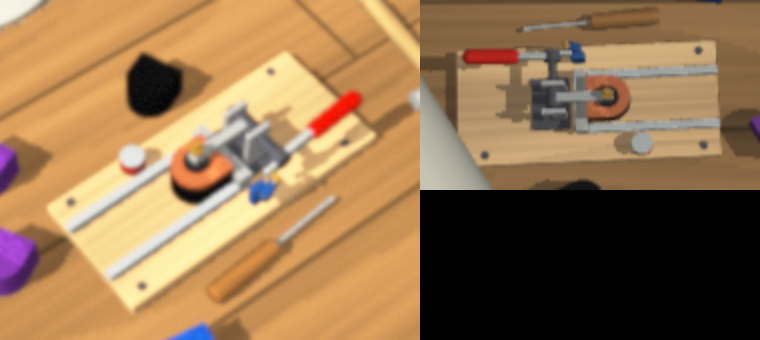

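The lever lies flat in lock (red grip at (335,113) in the scene crop). The pad is down on the heel at (200,155), the heel is against the stop, and the hand is clear.

```bash
python3 -c "
from workcell import ticket;print(ticket.job_done())"
```

```text
the job is handed in; nothing more can be done
None
```

I pushed the heel home against the stop, snapped the lever into lock with the pad down on the heel, moved the hand clear, and handed the job in; the hand-in returned no verdict, and the final pictures show all of this, though they can't confirm the pad's pressing force.

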